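# Demagnetise a batch of steel clamp pads

### The arm

A 6-joint arm with a two-finger parallel gripper is mounted at the origin on the work surface. World frame = base frame: x ahead of the robot, y to its left, z up, the work surface at z = 0. Lengths are in mm, angles in rad, forces in N, time in s.
With the tool pointing down it reaches from about 325 to 875 mm from the base axis. Payload 4.4 kg.
Tool frame: the origin (TCP) lies on the centre line of the jaws, within the pads' length; the fingertips stand ahead of it and the grasp point (between the pads) lies 6 mm ahead of it (ctrl.tcp_to_tips is the z of the fingertips in the tool frame, in mm); z points along the fingers, y is the line along which they close (so a half turn about z gives the same grasp; the last joint's range is limited). The gripper opens to 85 mm and grips with 20 to 120 N. Pads are 22 mm wide; open, the fingers measure 114 mm over their backs; the gripper's body (76 mm by 85 mm) begins 54 mm behind the grasp point. The pads swing forward as they close: fully open they stand 13 mm farther back than shut.
Start: joints at [-1.456, 0.207, 1.542, -0, 1.393, -0.15], TCP at [150.474, -554.964, 256.282] pointing down, gripper open.
Joint ranges: [-2.73, 2.73], [-0.86, 2.22], [0.23, 2.46], [-1.11, 4.25], [0.08, 2.63], [-2.82, 2.82]. Speed limits (rad/s): [2.79, 2.79, 3.14, 3.14, 3.14, 3.14].

### API

Orientations are given as a 3x3 rotation matrix whose columns are the frame's x, y, z axes.
In Python, from plant import ctrl, sensors, optics gives the robot as it stands. Calls block until the motion is done:
- ctrl.move_ptp(position, orientation): joint-space move of the TCP to a pose.
- ctrl.move_l(position, rot=None, vel=150, threshold=None): straight line of the TCP; rot=None keeps the orientation; vel is the mean speed in mm/s. With threshold (N) it stops when the force on the tool has changed by that much, and returns True; else False.
- ctrl.set_joints(angles): joint-space move.
- ctrl.gripper_to(opening, force=None): finger opening in mm; force is the grip in N (None keeps the last); returns when the fingers have stopped.
- ctrl.hold(seconds).
- ctrl.solve_ik(position, orientation): joint angles nearest the present ones, or None.
- sensors.read_state(): the state.
- optics.grab_frame(name): name is "scene" or "top" or "wrist"; returns (picture, depth): 384x512x3 uint8, red, green, blue; 384x512 float32, mm along the optical axis (not along the pixel's ray), 0 where there is no reading.
- optics.camera_params(name): a dict with "mtx" (3x3 intrinsics, pixels), "k1" (the pictures are not rectified: a ray, as slopes to the right and down, at radius r is drawn at 1 + k1 r^2 times it, then the intrinsics apply), "R" (3x3) and "t" (3): a world point X has camera coordinates R X + t; the wrist camera has in their place "T_tool_cam" (4x4, takes a point from camera to tool coordinates, whose origin is the TCP and whose axes are the flange's). Camera axes: x right, y down, z forward; pixel columns grow to the right and rows downward; lengths in mm; the calibration is good to about 2 mm. A picture is of the moment at which its call begins: read the wrist's pose just before it. camera_params takes no time and is no camera call.
A pose or a line that the arm cannot do raises ctrl.MotionError and nothing moves.
- ctrl.finish_job(): hands the job in; it is judged then, once.
The state is a dict: "t": time; "q": joint angles; "qvel": joint speeds; "tau": joint torques, N m; "eef_pos": TCP position; "eef_rot": TCP orientation; "force": force on the tool from outside, world axes, zero at the start; "wrist_torque": the same for the moment, N m; "grip_width": finger opening in mm; "grasp_force": force on a finger pad.
Only numpy, scipy, OpenCV 4.12 (cv2) and the standard library are available. Lean on these libraries where they do the work, as an engineer would, in place of code of your own. Each camera call takes 0.05 s, during which the arm holds its last target. There are 200 camera calls.

### The job

Demagnetise the clamp pads on the bench (three or four of them): seat every pad flat and fully home in a pocket of the demagnetising bed, and with all of them in place press the square key, then the long bar key, then the round key, one at a time and each fully down. Then lay all the pads flat inside the wooden crate and, with that done, press the plus-shaped key to log the batch; leave the other tools and things on the bench where they are.

Things in the scene. Friction and masses are not known exactly. Their poses are not given: they have to be found in the camera images.
- pad1: loose steel clamp pad, 80 mm long (x), 40 mm wide (y), 24 mm thick, 0.3 to 0.5 kg; tail (-x) square, nose (+x) a half circle of 20 mm radius, two dark screw holes on top. Origin: centre of the underside; z up. All pads are alike; three or four are present, lying on the bench to the robot's left
- pad2: loose steel clamp pad, 80 mm long (x), 40 mm wide (y), 24 mm thick, 0.3 to 0.5 kg; tail (-x) square, nose (+x) a half circle of 20 mm radius, two dark screw holes on top. Origin: centre of the underside; z up. All pads are alike; three or four are present, lying on the bench to the robot's left
- pad3: loose steel clamp pad, 80 mm long (x), 40 mm wide (y), 24 mm thick, 0.3 to 0.5 kg; tail (-x) square, nose (+x) a half circle of 20 mm radius, two dark screw holes on top. Origin: centre of the underside; z up. All pads are alike; three or four are present, lying on the bench to the robot's left
- pad4: loose steel clamp pad, 80 mm long (x), 40 mm wide (y), 24 mm thick, 0.3 to 0.5 kg; tail (-x) square, nose (+x) a half circle of 20 mm radius, two dark screw holes on top. Origin: centre of the underside; z up. All pads are alike; three or four are present, lying on the bench to the robot's left
- pocket1 (a point): centre of a D-shaped pocket's floor, 46 mm above the bench; x towards its round end. The rim is 8 mm higher. The pocket is the pad's outline with 2 mm to spare all round; a pad seated in it has its origin at this point and its x axis along this x. Any pad fits any pocket, one each; pockets are 100 mm apart along x, 85 mm along y
- pocket2 (a point): centre of a D-shaped pocket's floor, 46 mm above the bench; x towards its round end. The four pockets are in the dark nest plate (230 x 190 mm, top at 54 mm) of the fixed demagnetising bed, a blue base 250 x 210 mm, 34 mm high, straight ahead of the robot; its place and yaw vary
- pocket3 (a point): centre of a D-shaped pocket's floor, 46 mm above the bench; x towards its round end. 
- pocket4 (a point): centre of a D-shaped pocket's floor, 46 mm above the bench; x towards its round end. 
- panel: fixed grey control box, 190 x 170 x 50 mm high, with four white spring keys in two rows of two (84 mm apart along its x, 78 mm along its y); which key is at which corner varies. Origin: centre of the underside
- key_square (a joint): travel of the square key, 34 x 34 mm: 0 up, 0.006 m fully down (about 5 N); springs back
- key_square_top (a point): centre of the top face of the square key, 34 x 34 mm; 68 mm above the bench when up, 12 mm proud of its black surround
- key_bar (a joint): travel of the long bar key, 60 x 20 mm, long along the box's x: 0 up, 0.006 m fully down (about 5 N); springs back
- key_bar_top (a point): centre of the top face of the long bar key, 60 x 20 mm, long along the box's x; 68 mm above the bench when up, 12 mm proud of its black surround
- key_round (a joint): travel of the round key, 36 mm across: 0 up, 0.006 m fully down (about 5 N); springs back
- key_round_top (a point): centre of the top face of the round key, 36 mm across; 68 mm above the bench when up, 12 mm proud of its black surround
- key_cross (a joint): travel of the plus-shaped key, 42 mm across with arms 15 mm wide: 0 up, 0.006 m fully down (about 5 N); springs back
- key_cross_top (a point): centre of the top face of the plus-shaped key, 42 mm across with arms 15 mm wide; 68 mm above the bench when up, 12 mm proud of its black surround
- crate_in (a point): centre of the inner floor (10 mm above the bench) of the fixed low wooden crate, open on top, 244 x 194 mm outside, walls 10 mm thick and rising 36 mm above the bench; 224 (x) x 174 (y) mm inside
- tube: bystander: short square steel tube, 90 x 40 x 40 mm; not part of the job
- wrench: bystander: wrench 140 mm long lying in front of the control box; not part of the job
- brush: bystander: wire brush lying behind the bed; not part of the job
- oilcan: bystander: steel can, 60 mm across, 130 mm tall, behind the control box; not part of the job
Things that resemble listed ones, but are neither listed nor needed, are in the scene too. What is shaped like the pad2 but orange or purple is not meant. Leave any blue or turquoise look-alike of the pad3 alone.

How it is judged (in metres and radians):
On the way, in this order (a step that is already met when the one before it is completed fails the run):
1. every pad present is seated flat and home in a pocket of the bed (((horizontal distance between pad1 and pocket1 below 0.0045 m and z of pad1 in the frame of pocket1 between -0.003 and 0.003 m and angle between the x axis of pad1 and the x axis of pocket1, either way round below 0.09 rad and angle between pad1's own z axis and vertical below 0.05 rad) or (horizontal distance between pad1 and pocket2 below 0.0045 m and z of pad1 in the frame of pocket2 between -0.003 and 0.003 m and angle between the x axis of pad1 and the x axis of pocket2, either way round below 0.09 rad and angle between pad1's own z axis and vertical below 0.05 rad) or (horizontal distance between pad1 and pocket3 below 0.0045 m and z of pad1 in the frame of pocket3 between -0.003 and 0.003 m and angle between the x axis of pad1 and the x axis of pocket3, either way round below 0.09 rad and angle between pad1's own z axis and vertical below 0.05 rad) or (horizontal distance between pad1 and pocket4 below 0.0045 m and z of pad1 in the frame of pocket4 between -0.003 and 0.003 m and angle between the x axis of pad1 and the x axis of pocket4, either way round below 0.09 rad and angle between pad1's own z axis and vertical below 0.05 rad)) and ((horizontal distance between pad2 and pocket1 below 0.0045 m and z of pad2 in the frame of pocket1 between -0.003 and 0.003 m and angle between the x axis of pad2 and the x axis of pocket1, either way round below 0.09 rad and angle between pad2's own z axis and vertical below 0.05 rad) or (horizontal distance between pad2 and pocket2 below 0.0045 m and z of pad2 in the frame of pocket2 between -0.003 and 0.003 m and angle between the x axis of pad2 and the x axis of pocket2, either way round below 0.09 rad and angle between pad2's own z axis and vertical below 0.05 rad) or (horizontal distance between pad2 and pocket3 below 0.0045 m and z of pad2 in the frame of pocket3 between -0.003 and 0.003 m and angle between the x axis of pad2 and the x axis of pocket3, either way round below 0.09 rad and angle between pad2's own z axis and vertical below 0.05 rad) or (horizontal distance between pad2 and pocket4 below 0.0045 m and z of pad2 in the frame of pocket4 between -0.003 and 0.003 m and angle between the x axis of pad2 and the x axis of pocket4, either way round below 0.09 rad and angle between pad2's own z axis and vertical below 0.05 rad)) and ((horizontal distance between pad3 and pocket1 below 0.0045 m and z of pad3 in the frame of pocket1 between -0.003 and 0.003 m and angle between the x axis of pad3 and the x axis of pocket1, either way round below 0.09 rad and angle between pad3's own z axis and vertical below 0.05 rad) or (horizontal distance between pad3 and pocket2 below 0.0045 m and z of pad3 in the frame of pocket2 between -0.003 and 0.003 m and angle between the x axis of pad3 and the x axis of pocket2, either way round below 0.09 rad and angle between pad3's own z axis and vertical below 0.05 rad) or (horizontal distance between pad3 and pocket3 below 0.0045 m and z of pad3 in the frame of pocket3 between -0.003 and 0.003 m and angle between the x axis of pad3 and the x axis of pocket3, either way round below 0.09 rad and angle between pad3's own z axis and vertical below 0.05 rad) or (horizontal distance between pad3 and pocket4 below 0.0045 m and z of pad3 in the frame of pocket4 between -0.003 and 0.003 m and angle between the x axis of pad3 and the x axis of pocket4, either way round below 0.09 rad and angle between pad3's own z axis and vertical below 0.05 rad)) and ((horizontal distance between pad4 and pocket1 below 0.0045 m and z of pad4 in the frame of pocket1 between -0.003 and 0.003 m and angle between the x axis of pad4 and the x axis of pocket1, either way round below 0.09 rad and angle between pad4's own z axis and vertical below 0.05 rad) or (horizontal distance between pad4 and pocket2 below 0.0045 m and z of pad4 in the frame of pocket2 between -0.003 and 0.003 m and angle between the x axis of pad4 and the x axis of pocket2, either way round below 0.09 rad and angle between pad4's own z axis and vertical below 0.05 rad) or (horizontal distance between pad4 and pocket3 below 0.0045 m and z of pad4 in the frame of pocket3 between -0.003 and 0.003 m and angle between the x axis of pad4 and the x axis of pocket3, either way round below 0.09 rad and angle between pad4's own z axis and vertical below 0.05 rad) or (horizontal distance between pad4 and pocket4 below 0.0045 m and z of pad4 in the frame of pocket4 between -0.003 and 0.003 m and angle between the x axis of pad4 and the x axis of pocket4, either way round below 0.09 rad and angle between pad4's own z axis and vertical below 0.05 rad))), for 0.2 s.
2. the square key is pressed down, no other key with it, while every pad is seated (all of step 1 and value of joint key_square above 0.0042 m and value of joint each of key_bar, key_round, key_cross below 0.0015 m), for 0.1 s.
3. the long bar key is pressed down, no other key with it, while every pad is seated (all of step 1 and value of joint key_bar above 0.0042 m and value of joint each of key_square, key_round, key_cross below 0.0015 m), for 0.1 s.
4. the round key is pressed down, no other key with it, while every pad is seated (all of step 1 and value of joint key_round above 0.0042 m and value of joint each of key_square, key_bar, key_cross below 0.0015 m), for 0.1 s.
5. every pad present lies flat and still inside the crate (x of pad1 in the frame of crate_in between -0.1 and 0.1 m and y of pad1 in the frame of crate_in between -0.08 and 0.08 m and z of pad1 in the frame of crate_in between -0.004 and 0.029 m and angle between each of pad1, pad2, pad3, pad4's own z axis and vertical below 0.1 rad and linear speed of each of pad1, pad2, pad3, pad4 below 0.03 m/s and x of pad2 in the frame of crate_in between -0.1 and 0.1 m and y of pad2 in the frame of crate_in between -0.08 and 0.08 m and z of pad2 in the frame of crate_in between -0.004 and 0.029 m and x of pad3 in the frame of crate_in between -0.1 and 0.1 m and y of pad3 in the frame of crate_in between -0.08 and 0.08 m and z of pad3 in the frame of crate_in between -0.004 and 0.029 m and x of pad4 in the frame of crate_in between -0.1 and 0.1 m and y of pad4 in the frame of crate_in between -0.08 and 0.08 m and z of pad4 in the frame of crate_in between -0.004 and 0.029 m), for 0.2 s.
6. the plus-shaped key is pressed down, no other key with it, while every pad lies in the crate (all of step 5 and value of joint key_cross above 0.0042 m and value of joint each of key_square, key_bar, key_round below 0.0015 m), for 0.1 s.
At the end, for the whole second after the job is handed in: every pad present lies inside the crate (its centre at least 7 mm from the walls), flat within 0.1 rad, on the floor or flat on one other pad, at rest; all four keys are up (within 1.5 mm) (all of step 5 and value of joint each of key_square, key_bar, key_round, key_cross below 0.0015 m); the robot touches nothing.
It fails at once if a tool or other bystander is moved by more than 5 cm (distance of any of tube, wrench, brush, oilcan from where it was at the start of the episode above 0.05 m).
Of pad1, pad2, pad3, pad4 only 3 to 4 are there at a start; the rules pass over those that are not, and their reading is None.
At some moment in a run one of pad1, pad2, pad3, pad4 may be knocked a few centimetres aside while the robot is not near it.
Once in a run the grip may slacken for a moment while it holds something.
It also fails if it takes over 210 s, if anything falls off the work surface, if the arm or the gripper's body presses on something with over 40 N, if the wrist force passes 120 N, or if a joint passes its speed limit or range.

## Working session

There is one attempt and no reset: what is moved stays moved. The work goes in short steps, each a Python script; the robot and the scene stay as the last script left them, time stands still between calls to the robot, and variables do not carry over. Pictures are saved under pics/ and viewed, at most 14 in all, crops included, and the job is handed in when it is done.

```bash
ls; mkdir -p pics
python3 - <<'E'
from plant import ctrl, sensors, optics
import cv2,numpy as np
for n in("top","scene"):
    im,d=optics.grab_frame(n); cv2.imwrite(f"pics/{n}0.png",cv2.resize(im[:,:,::-1],(800,600),interpolation=cv2.INTER_CUBIC)); np.savez(f"{n}0.npz",im=im,d=d)
    p=optics.camera_params(n); print(n,{k:np.round(v,3).tolist() for k,v in p.items()})
print(optics.camera_params("wrist"),ctrl.tcp_to_tips,sensors.read_state())
E
```

```text
pics
top {'mtx': [[355.313, 0.0, 257.716], [0.0, 355.313, 190.861], [0.0, 0.0, 1.0]], 'k1': 0.038, 'R': [[-0.02, -1.0, -0.015], [-0.988, 0.022, -0.156], [0.156, 0.012, -0.988]], 't': [98.295, 541.702, 1198.733]}
scene {'mtx': [[398.227, 0.0, 257.152], [0.0, 398.227, 195.615], [0.0, 0.0, 1.0]], 'k1': -0.023, 'R': [[-0.399, 0.917, -0.003], [0.778, 0.337, -0.53], [-0.485, -0.214, -0.848]], 't': [158.933, -412.442, 1571.446]}
{'mtx': array([[322.61921526,   0.        , 251.53757647],
       [  0.        , 322.61921526, 191.78691252],
       [  0.        ,   0.        ,   1.        ]]), 'k1': -0.09351714014207904, 'T_tool_cam': array([[-4.54461550e-04, -9.53792796e-01, -3.00464801e-01,
         7.69866668e+01],
       [ 9.99999025e-01, -3.68312318e-05, -1.39561021e-03,
        -6.27516044e-01],
       [ 1.32005648e-03, -3.00465142e-01,  9.53791883e-01,
        -1.16480619e+02],
       [ 0.00000000e+00,  0.00000000e+00,  0.00000000e+00,
         1.00000000e+00]])} 25.0 {'t': 0.1, 'q': array([-1.45652022e+00,  2.07369725e-01,  1.54280894e+00,  2.61729173e-05,
        1.39351609e+00, -1.50521429e-01]), 'qvel': array([-2.27505223e-03, -1.62980666e-03, -4.01350157e-03, -6.88674056e-06,
       -1.92297633e-04,  1.40727583e-03]), 'tau': array([-6.93735146e-04, -3.84090829e+01, -2.92548537e+01, -2.27190408e-04,
        4.89494851e-03, -7.23591683e-06]), 'eef_pos': array([ 150.39697865, -554.32684934,  255.22301253]), 'eef_rot': array([[ 9.65146760e-01,  2.61709164e-01, -2.14102000e-04],
       [ 2.61709029e-01, -9.65144554e-01,  2.09132138e-03],
       [ 3.40678591e-04, -2.07446448e-03, -9.99997790e-01]]), 'force': array([0.21169518, 0.31406396, 0.00982218]), 'wrist_torque': array([ 0.04605706, -0.02237616, -0.01170657]), 'grasp_force': 0.0, 'grip_width': 85.61480689379911}
```

View pics/top0.png

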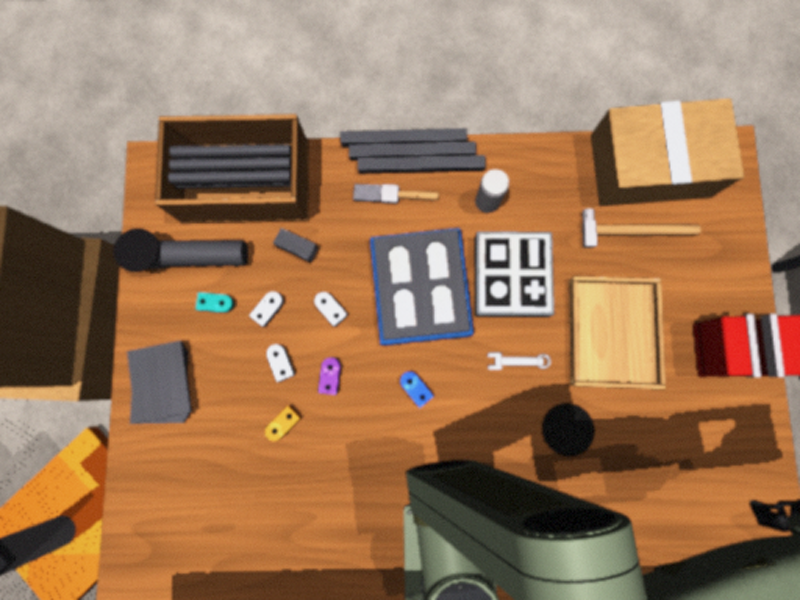

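View pics/scene0.png

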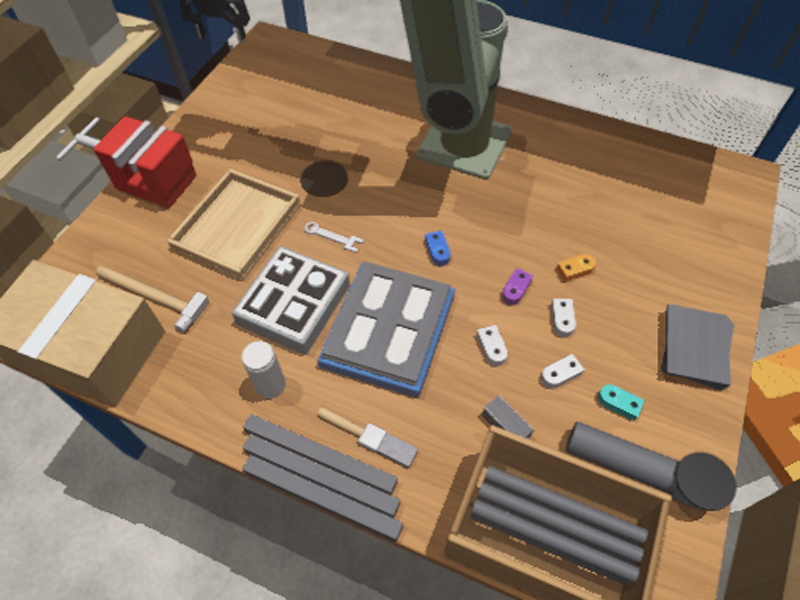

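The top view (800 px wide) shows three light steel pads at (267,308), (330,308) and (280,363). The teal, purple, yellow and blue ones are look-alikes. The bed is at (420,285) with round ends up, the crate is at (617,332), and the keys are square (497,252), bar (533,252), round (498,290) and plus (534,290). The scene view agrees with this.

```bash
cat > h.py <<'E'
import numpy as np, cv2
from plant import ctrl, sensors, optics
def cast(px, z, name, pose=None):
    """pixels (n,2) -> world points on plane z (array or scalar)"""
    p=optics.camera_params(name)
    s=cv2.undistortPoints(np.asarray(px,float).reshape(-1,1,2),p['mtx'],np.array([p['k1'],0,0,0])).reshape(-1,2)
    d=np.c_[s,np.ones(len(s))]
    if name=='wrist':
        pos,rot=pose; T=p['T_tool_cam']; R=rot@T[:3,:3]; c=pos+rot@T[:3,3]
    else:
        R=p['R'].T; c=-R@p['t']
    w=d@R.T
    return c+w*((z-c[2])/w[:,2])[:,None]
def white(im,smax=60,vmin=140):
    h=cv2.cvtColor(im,cv2.COLOR_RGB2HSV); return ((h[...,1]<smax)&(h[...,2]>vmin)).astype(np.uint8)*255
def dfit(P):
    """outline points (n,2) in mm, D shape -> centre(origin), yaw of nose, size"""
    P=P.astype(np.float32); (c,(w,h),a)=cv2.minAreaRect(P); a=np.radians(a)
    if h>w: a+=np.pi/2; w,h=h,w
    u=np.array([np.cos(a),np.sin(a)]); v=np.array([-u[1],u[0]]); q=(P-np.array(c))
    x=q@u; y=q@v
    if np.abs(y[x>0.42*w]).max()>np.abs(y[x<-0.42*w]).max(): u=-u; a+=np.pi
    # centroid by area, shifted 2 mm towards the nose
    m=cv2.moments(P.reshape(-1,1,2)); g=np.array([m['m10'],m['m01']])/m['m00']
    return g+2.01*u,(a+np.pi)%(2*np.pi)-np.pi,(w,h),np.array(c)
def blobs(mask,amin,amax):
    cs,_=cv2.findContours(mask,cv2.RETR_EXTERNAL,cv2.CHAIN_APPROX_NONE)
    return [c[:,0].astype(float) for c in cs if amin<cv2.contourArea(c)<amax]
def R_down(yaw):
    """tool down, tool x along world yaw"""
    c,s=np.cos(yaw),np.sin(yaw); return np.array([[c,s,0],[s,-c,0],[0,0,-1.]])
def look(target,yaw,z=170,name=None):
    """camera straight above target, tool x along yaw; returns im, depth, pose"""
    t=optics.camera_params('wrist')['T_tool_cam'][:3,3]
    R=R_down(yaw); p=np.array([target[0],target[1],z])-np.r_[(R@t)[:2],0]
    ctrl.move_ptp(p,R); ctrl.hold(0.3); s=sensors.read_state(); im,d=optics.grab_frame('wrist')
    if name: cv2.imwrite(f'pics/{name}.png',im[:,:,::-1])
    return im,d,(s['eef_pos'],s['eef_rot'])
E
python3 - <<'E'
from h import *
f=np.load('top0.npz'); im,d=f['im'],f['d']
np.set_printoptions(precision=1,suppress=True)
for c in blobs(white(im),60,900):
    b=c.mean(0)
    if not(150<b[0]<450 and 100<b[1]<260): continue
    for z in (24,46,68):
        P=cast(c,z,'top')[:,:2]; cen,a,wh,_=dfit(P); print(np.array(b),z,cen,round(a,2),np.array(wh),end=' | ')
    print(im[int(b[1]),int(b[0])], d[int(b[1]),int(b[0])])
h=cv2.cvtColor(im,cv2.COLOR_RGB2HSV)
m=((h[...,0]>100)&(h[...,0]<125)&(h[...,1]>100)).astype(np.uint8)*255
for c in blobs(m,300,9999):
    print('blue',c.mean(0),cv2.minAreaRect(cast(c,34,'top')[:,:2].astype(np.float32)))
# crate corners, rim top z=36, picked in the 800x600 view
k=np.array([[572,279],[661,279],[664,387],[572,384]])*0.64
P=cast(k,36,'top');print(P[:,:2],P.mean(0))
E
```

```text
[329.8 230.7] 24 [ 400.7 -168.3] -1.59 [135.1  34.5] | [329.8 230.7] 46 [ 399.8 -164.1] -1.59 [132.7  33.9] | [329.8 230.7] 68 [ 398.9 -159.9] -1.59 [130.4  33.3] | [233 234 236] 1252.7107
[178.4 232. ] 24 [410.4 368.1] 0.39 [81.1 41.5] | [178.4 232. ] 46 [409.3 362.9] 0.39 [79.6 40.8] | [178.4 232. ] 68 [408.3 357.6] 0.39 [78.2 40. ] | [237 237 240] 1243.6576
[210.6 196.6] 24 [530.4 255.2] 0.71 [81.8 42.9] | [210.6 196.6] 46 [527.2 252. ] 0.71 [80.4 42.2] | [210.6 196.6] 68 [524.  248.8] 0.71 [78.9 41.4] | [237 237 240] 1257.0717
[170.4 196.5] 24 [533.9 397.3] -0.68 [81.9 41.6] | [170.4 196.5] 46 [530.6 391.6] -0.68 [80.5 40.9] | [170.4 196.5] 68 [527.4 385.8] -0.68 [79.  40.1] | [236 237 239] 1264.6254
[258.7 197.9] 24 [525.9  84.9] 0.06 [86.7 49.8] | [258.7 197.9] 46 [522.9  84.7] 0.06 [85.1 48.9] | [258.7 197.9] 68 [519.8  84.5] 0.06 [83.6 48.1] | [237 237 241] 1232.6982
[282.8 195.2] 24 [532.9  -1.2] 0.06 [89.1 48. ] | [282.8 195.2] 46 [529.7   0.1] 0.06 [87.5 47.1] | [282.8 195.2] 68 [526.5   1.4] 0.06 [85.9 46.3] | [236 237 239] 1234.2687
[255.7 169.9] 24 [626.9  93.5] 0.09 [8
[... 239 characters left out ...]
9.6 167.2] 68 [624.5   9.6] 0.08 [83.  46.2] | [237 238 237] 1248.5573
[377.2 145.3] 24 [ 697.9 -344.4] 3.07 [85.6 24.8] | [377.2 145.3] 46 [ 691.8 -337. ] 3.07 [84.1 24.3] | [377.2 145.3] 68 [ 685.6 -329.7] 3.07 [82.6 23.9] | [233 229 230] 1280.6232
[240.5 122.8] 24 [800.2 145. ] 1.55 [102.5  41.9] | [240.5 122.8] 46 [792.3 143.8] 1.55 [100.7  41.1] | [240.5 122.8] 68 [784.3 142.5] 1.55 [98.9 40.4] | [157 152 161] 1308.9325
[316.6 116.4] 24 [ 818.5 -134. ] -0.8 [61.6 57.5] | [316.6 116.4] 46 [ 810.2 -130.4] -0.8 [60.5 56.5] | [316.6 116.4] 68 [ 802.  -126.8] -0.8 [59.4 55.5] | [235 233 232] 1188.0133
[[ 580.  -293.7]
 [ 575.4 -489.4]
 [ 338.2 -473.6]
 [ 347.6 -277.8]] [ 460.3 -383.6   36. ]
```

Run:
```python
from h import *
import json
np.set_printoptions(precision=2,suppress=True)
pi=np.pi
jobs=[('A',(410,368),.39,24),('A2',(410,368),.39+pi,24),('C',(534,397),-.68+pi,24),('B',(530,255),.71,24),
 ('p1',(523,85),.075,46),('p2',(622,93),.075,46),('p3',(629.5,8),.075,46),('p4',(530,0),.075,46),('p4r',(530,0),.075+pi,46)]
out={}
for n,t,y,z in jobs:
    im,d,ps=look(t,y,z+124,n)
    best=None
    for c in blobs(white(im),1500,30000):
        cen,a,wh,bc=dfit(cast(c,z,'wrist',ps)[:,:2]); e=np.hypot(*(cen-t))
        if best is None or e<best[0]: best=(e,cen,a,wh,bc)
    print(n,best[1],round(best[2],4),np.array(best[3]),best[4],round(sensors.read_state()['t'],1), np.median(d[int(80):100,245:260]))
    out[n]=[*best[1],best[2],ps[1].tolist(),*best[4]]
json.dump(out,open('m.json','w'),default=float)
```

```text
A [409.3 370.1] 0.3807 [79.84 40.67] [409.42 370.12] 3.7 230.18446
A2 [409.32 369.97] 0.3827 [79.09 40.63] [409.19 369.93] 6.7 230.16345
C [533.07 398.96] -0.679 [79.06 40.14] [533.04 398.92] 7.9 230.2825
B [530.15 258.24] 0.7024 [78.87 40.54] [530.05 258.04] 9.7 230.22295
p1 [522.58  86.41] 0.0844 [82.69 43.62] [521.77  86.  ] 10.6 229.8747
p2 [622.15  94.74] 0.0868 [83.1  43.86] [621.18  94.66] 11.5 230.06036
p3 [629.89  10.33] 0.0976 [82.4  43.77] [628.76  10.17] 12.3 230.09583
p4 [529.98   1.67] 0.0958 [83.28 43.97] [528.71   1.57] 13.1 230.29623
p4r [528.46   2.54] 0.0953 [83.7 43.5] [528.68   1.6 ] 16.0 230.31226
```

```bash
cat >> h.py <<'E'
BY=0.086; _c=np.array([575.1,48.1]); _u=np.array([np.cos(BY),np.sin(BY)]); _v=np.array([-_u[1],_u[0]])
POCK={'p1':_c-50*_u+42.5*_v,'p2':_c+50*_u+42.5*_v,'p3':_c+50*_u-42.5*_v,'p4':_c-50*_u-42.5*_v}
def find(t,yaw,ztop=24,name=None):
    im,d,ps=look(t,yaw,ztop+124,name); best=None
    for c in blobs(white(im),3000,16000):
        cen,a,wh,bc=dfit(cast(c,ztop,'wrist',ps)[:,:2])
        if not(72<wh[0]<88 and 34<wh[1]<48): continue
        e=np.hypot(*(cen-np.array(t)))
        if best is None or e<best[0]: best=(e,cen,a,np.round(wh,1))
    return best
def goto(xy,z,yaw,ptp=True,vel=150,**k):
    p=[xy[0],xy[1],z]
    return ctrl.move_ptp(p,R_down(yaw)) if ptp else ctrl.move_l(p,R_down(yaw),vel=vel,**k)
def pick(cen,yaw,zu,up=140):
    ctrl.gripper_to(64,80)
    goto(cen,zu+80,yaw); goto(cen,zu+32,yaw,False,80); 
    ctrl.gripper_to(30,80); ctrl.hold(0.2)
    s=sensors.read_state(); print('grip',s['grip_width'],s['grasp_force'],s['eef_pos'],ctrl.tcp_to_tips)
    goto(cen,zu+up,yaw,False,150)
def place(cen,yaw,zu,up=140):
    goto(cen,zu+65,yaw); s=sensors.read_state(); print('hold',s['grip_width'],s['grasp_force'])
    goto(cen,zu+44,yaw,False,60); ctrl.hold(0.3)
    st=goto(cen,zu+32.5,yaw,False,25,threshold=15); s=sensors.read_state(); print('down',st,s['eef_pos'],s['force'],s['t']); return st
def release(cen,yaw,zu,up=120):
    ctrl.gripper_to(62); p=sensors.read_state()['eef_pos']; goto(p[:2],zu+up,yaw,False,120)
E
python3 - <<'E'
from h import *
np.set_printoptions(precision=2,suppress=True)
b=find((409.4,370),.381); print(b)
y=b[2]; pick(b[1],y,0)
if sensors.read_state()['grip_width']>35 and not place(POCK['p1'],BY,46):
    release(POCK['p1'],BY,46); print(find(POCK['p1'],BY,70,'A_in'),POCK['p1'])
E
```

```text
(np.float64(0.15394050825560573), array([409.35, 370.15]), np.float64(0.37941064022852844), array([79. , 40.7]))
grip 38.057439555694046 82.35020041465759 [410.08 370.47  33.14] 25.0
hold 37.819501219387085 81.18485569953918
down False [521.63  86.14  78.95] [-2.64 -0.42  2.23] 24.9667
(np.float64(1.1193776334550845), array([522.09,  87.17]), np.float64(0.08571592860118038), array([79. , 40.5])) [521.63  86.15]
```

```bash
cat >> h.py <<'E'
def heights(xy,d,ps):
    """median world z from depth near world points within 12 mm of xy"""
    p=optics.camera_params('wrist'); v,u=np.mgrid[0:384,0:512]; 
    s=cv2.undistortPoints(np.c_[u.ravel(),v.ravel()].astype(float).reshape(-1,1,2),p['mtx'],np.array([p['k1'],0,0,0])).reshape(-1,2)
    X=np.c_[s,np.ones(len(s))]*d.reshape(-1,1); T=p['T_tool_cam']; X=(X@T[:3,:3].T+T[:3,3])@ps[1].T+ps[0]
    m=(np.hypot(*(X[:,:2]-xy).T)<12)&(d.ravel()>0); return np.median(X[m,2])
E
python3 - <<'E'
from h import *
np.set_printoptions(precision=2,suppress=True)
b=find((530.1,258.1),.702); print(b)
pick(b[1],b[2],0); T=POCK['p2']+[-.4,-1]
if sensors.read_state()['grip_width']>35 and not place(T,BY,46):
    release(T,BY,46); print(find(POCK['p2'],BY,70,'B_in'),POCK['p2'])
    b=find((533,398.9),-.679+np.pi); print(b)
    pick(b[1],b[2]+np.pi,0); T=POCK['p4']
    if sensors.read_state()['grip_width']>35 and not place(T,BY+np.pi,46):
        release(T,BY+np.pi,46); print(find(POCK['p4'],BY,70,'C_in'),POCK['p4'])
        im,d,ps=look(_c,BY,270,'bed')
        for k in POCK: print(k,heights(POCK[k],d,ps))
        print('plate',heights(_c,d,ps))
E
```

```text
(np.float64(0.14988828577606114), array([530.25, 258.13]), np.float64(0.7112727363015914), array([79.5, 40.4]))
grip 38.148251933299115 82.51180171966553 [531.1  258.3   33.15] 25.0
hold 37.8759285463125 81.3234794139862
down False [620.87  93.69  79.23] [-2.94  0.4   3.22] 33.0
(np.float64(0.08775468733448738), array([621.22,  94.81]), np.float64(0.07935667442509953), array([79. , 40.1])) [621.26  94.74]
(np.float64(0.041182399471764004), array([533.04, 398.91]), np.float64(-0.6802573625094475), array([79.9, 40.4]))
grip 38.19636222924871 84.02299404144287 [533.79 399.38  33.34] 25.0
hold 38.17270050326408 83.01751971244812
down True [528.85   1.45  79.27] [-0.02 -0.87  3.84] 42.6917
```

Run:
```python
from h import *
from h import _c
np.set_printoptions(precision=2,suppress=True)
T=POCK['p4']; release(T,BY+np.pi,46); print(find(POCK['p4'],BY,70,'C_in'),POCK['p4'])
im,d,ps=look(_c,BY,270,'bed')
for k in POCK: print(k,heights(POCK[k],d,ps))
print('plate',heights(_c,d,ps))
# panel: keys near centre, rough
P=cast(np.array([[497,252],[533,252],[498,290],[534,290]])*.64,68,'top'); print(P)
im,d,ps=look(P[:,:2].mean(0),BY,68+180,'panel'); 
for c in blobs(white(im,50,150),300,9000):
    m=cast(c,68,'wrist',ps)[:,:2].astype(np.float32); print(cv2.minAreaRect(m),cv2.contourArea(m))
print(sensors.read_state()['t'])
cv2.imwrite('pics/bp.png',cv2.vconcat([cv2.imread('pics/bed.png')[:300],cv2.imread('pics/panel.png')[:300]]))
```

```text
(np.float64(1.7345492433168197), array([530.11,   2.74]), np.float64(0.0822582966236598), array([79.6, 40.3])) [528.94   1.46]
p1 68.8588339235858
p2 69.03232932584716
p3 44.75105298482927
p4 68.80182859722504
plate 52.76291516400045
[[ 638.61 -123.99   68.  ]
 [ 636.66 -203.04   68.  ]
 [ 553.33 -122.29   68.  ]
 [ 551.56 -200.51   68.  ]]
((436.33441162109375, -124.60675048828125), (28.299100875854492, 30.52568817138672), 89.02933502197266) 460.77661983517464
((522.0748901367188, -212.41036987304688), (46.35060119628906, 29.171781539916992), 88.31403350830078) 695.7968579391018
((552.3535766601562, -199.38951110839844), (36.46780776977539, 35.71131134033203), 44.49020767211914) 781.3958836058155
((517.0029296875, 72.63481140136719), (24.034130096435547, 77.64395904541016), 82.244384765625) 1088.0848496372346
((528.68603515625, 3.032085418701172), (79.62664031982422, 40.44095993041992), 4.698619365692139) 2947.041101045963
((638.732421875, -123.85053253173828), (33.94998550415039, 33.894840240478516), 88.25355529785156) 1087.9946720506996
((636.1602172851562, -201.30250549316406), (19.99420928955078, 59.661685943603516), 87.92477416992188) 1116.8164306944236
((672.0700073242188, -319.0921936035156), (22.101770401000977, 41.251712799072266), 89.06341552734375) 810.2133903829381
((624.5855102539062, -0.8852748870849609), (76.11022186279297, 37.898765563964844), 4.8571343421936035) 2665.918314767503
48.9417
```

View pics/bp.png

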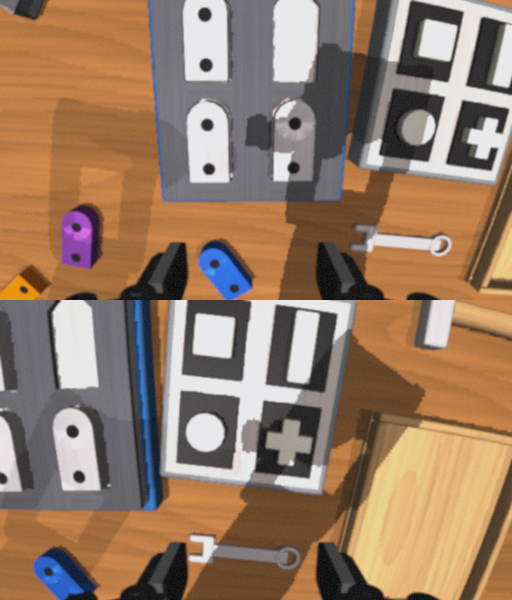

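The wrist views show three pads seated in the bed, with the free pocket at top right. On the panel, square is top left, bar top right, round bottom left and plus bottom right.

```bash
cat >> h.py <<'E'
KEY={'square':(638.7,-123.9),'bar':(636.2,-201.3),'round':(554.5,-121.4),'cross':(552.3,-199)}
def press(k):
    goto(KEY[k],125,BY); goto(KEY[k],97,BY,False,80); ctrl.hold(0.3)
    st=goto(KEY[k],85.5,BY,False,20,threshold=14); ctrl.hold(0.35)
    s=sensors.read_state(); print(k,st,s['eef_pos'],s['force'],s['t'])
    goto(KEY[k],125,BY,False,100)
E
python3 - <<'E'
from h import *
from h import _c
np.set_printoptions(precision=2,suppress=True)
ctrl.gripper_to(0,60)
press('square'); press('bar'); press('round')
im,d,ps=look(_c,BY,270,'bed2')
for k in POCK: print(k,heights(POCK[k],d,ps))
E
```

```text
square True [ 639.16 -124.     87.63] [-1.01  0.09  6.49] 51.9917
bar True [ 636.6  -201.54   87.6 ] [-0.2   1.01  5.53] 54.6417
round True [ 554.96 -121.54   87.57] [-1.44  0.45  6.21] 57.4
p1 68.92711112674817
p2 68.93697816156376
p3 44.804323175654346
p4 68.84810353077101
```

Run:
```python
from h import *
np.set_printoptions(precision=2,suppress=True)
for k in('square','bar','round'):
    goto(KEY[k],125,BY); goto(KEY[k],97,BY,False,80); ctrl.hold(0.3); f0=sensors.read_state()['force'][2]
    s0=goto(KEY[k],85.5,BY,False,15,threshold=2.5); z0=sensors.read_state()['eef_pos'][2]
    s1=goto(KEY[k],84,BY,False,20,threshold=22); ctrl.hold(.35); s=sensors.read_state()
    print(k,s0,z0,s1,s['eef_pos'][2],s['force'][2]-f0,s['t']); goto(KEY[k],125,BY,False,100)
```

```text
square True 89.52159617756486 True 87.62167093018226 5.807684575488795 62.1833
bar True 89.54612841885164 True 87.61083411292928 4.748945888379429 65.1167
round True 89.53391038157152 True 87.51343969289891 7.282422398345868 68.1583
```

Run:
```python
from h import *
np.set_printoptions(precision=2,suppress=True)
C=np.array([460,-384.]); cy=-.067; u=np.array([np.cos(cy),np.sin(cy)]); v=np.array([-u[1],u[0]])
for src,off in (((529.3,2.5),(-52,-35)),((522.1,87.2),(-52,35)),((621.2,94.8),(52,0))):
    T=C+off[0]*u+off[1]*v
    ctrl.gripper_to(60); goto(src,170,BY)
    pick(np.array(src),BY,46)
    if sensors.read_state()['grip_width']<35: print('LOST'); break
    goto(T,180,cy); s=sensors.read_state(); print('hold',s['grip_width'],s['grasp_force'])
    if s['grip_width']<35: print('LOST2'); break
    goto(T,60,cy,False,120); ctrl.hold(.3); st=goto(T,42,cy,False,25,threshold=12); ctrl.hold(.2)
    s=sensors.read_state(); print('down',st,s['eef_pos'],s['t'])
    ctrl.gripper_to(54); goto(T,180,cy,False,150)
im,d,ps=look(C,cy,280,'crate')
for c in blobs(white(im),300,9000):
    cen,a,wh,_=dfit(cast(c,34,'wrist',ps)[:,:2]); q=cen-C; 
    if 60<wh[0]<100: print(q@u,q@v,a,wh,heights(cen,d,ps))
```

```text
grip 37.80585041752569 82.02402234077454 [530.1    2.29  79.2 ] 25.0
hold 37.877245466400964 81.39597773551941
down True [ 405.51 -415.13   43.25] 76.4667
grip 38.05092083754925 82.22261667251587 [522.94  87.05  79.23] 25.0
hold 38.163888316955955 81.75466418266296
down True [ 410.14 -345.29   43.23] 86.55
grip 37.79754302870187 83.33386659622192 [622.01  94.72  79.32] 25.0
hold 37.99844934494346 82.20258951187134
down True [ 511.6  -387.23   43.34] 96.7
-91.79303976112504 -314.32781393973136 -2.972591230487753 (94.67852020263672, 15.727441787719727) nan
-53.33986414543169 -33.73208929656723 -0.05463301870826598 (77.78943634033203, 39.956390380859375) 313.7824522000876
-45.41025130147668 34.898233286468 -0.057881808922054745 (79.04019927978516, 39.16376495361328) 33.002301574625335
48.763759662421734 1.2211783888779908 -0.057945991104325856 (79.85698699951172, 40.62156295776367) 32.86563672248283
  return _methods._mean(a, axis=axis, dtype=dtype,
  ret = ret.dtype.type(ret / rcount)
```

View pics/crate.png

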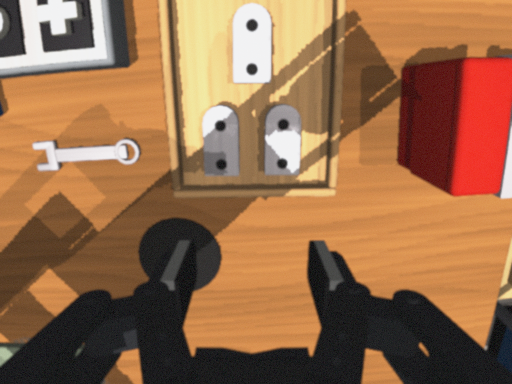

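The crate view shows all three pads flat inside, at (252,42), (221,142) and (283,142), with the wrench untouched. Next is the plus key.

Run:
```python
from h import *
np.set_printoptions(precision=2,suppress=True)
k='cross'; ctrl.gripper_to(0,60)
goto(KEY[k],140,BY); goto(KEY[k],97,BY,False,80); ctrl.hold(0.3); f0=sensors.read_state()['force'][2]
s1=goto(KEY[k],84,BY,False,20,threshold=18); ctrl.hold(.4); s=sensors.read_state()
print(s1,s['eef_pos'],s['force'][2]-f0,s['t']); goto(KEY[k],160,BY,False,100)
im,d,ps=look((460,-384),-.067,280,'crate2')
im,d=optics.grab_frame('top'); cv2.imwrite("pics/top1.png",cv2.resize(im[:,:,::-1],(800,600)))
```

```text
True [ 552.67 -199.18   87.55] 6.428418453436745 102.725
```

View pics/crate2.png

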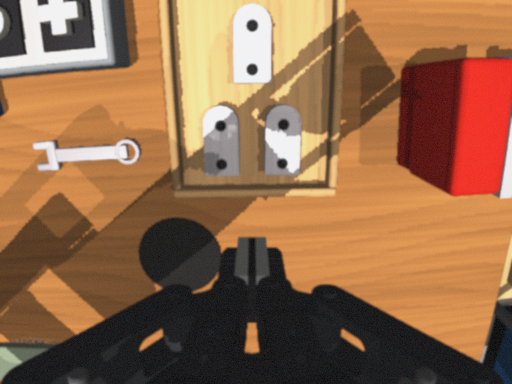

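View pics/top1.png

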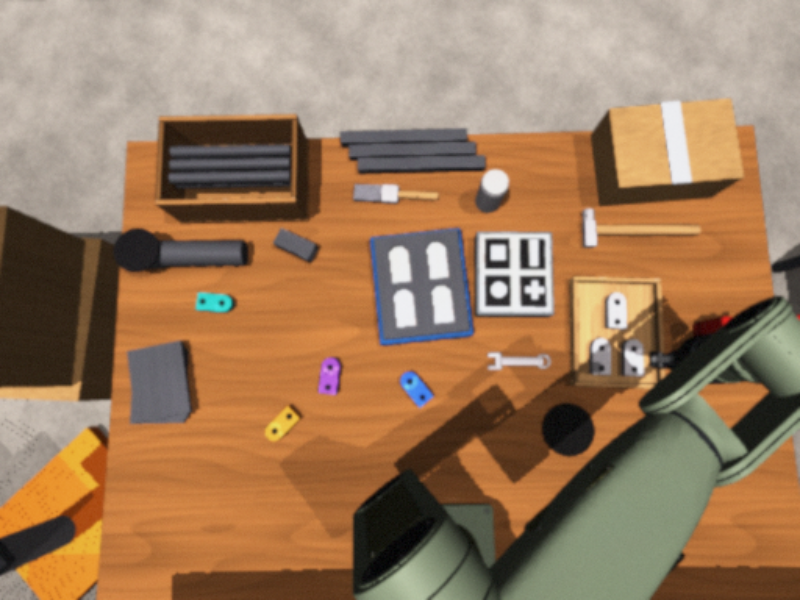

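The crate view shows the pads unchanged. The top view shows them at (616,310), (600,355) and (633,357), the bed empty and the bystanders where they were.

```bash
python3 -c "
from plant import ctrl
print(ctrl.finish_job())"
```

```text
the job is handed in; nothing more can be done
None
```

The job is handed in: all three pads present were seated in the bed, the square, bar and round keys pressed in that order (then the sequence repeated once to be sure), the pads laid flat in the crate and the plus key pressed; the last pictures show the bystanders unmoved, and no verdict came back.

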